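# Send brass beads down the Y-chute into the round bowl

### The arm

A 6-joint arm with a two-finger parallel gripper is mounted at the origin on the work surface. World frame = base frame: x ahead of the robot, y to its left, z up, the work surface at z = 0. Lengths are in mm, angles in rad, forces in N, time in s.
With the tool pointing down it reaches from about 275 to 750 mm from the base axis. Payload 10.2 kg.
Tool frame: the origin (TCP) lies midway between the tips of the shut fingers; the grasp point (between the pads) lies 19 mm behind it; z points along the fingers, y is the line along which they close (so a half turn about z gives the same grasp; the last joint's range is limited). The gripper opens to 85 mm and grips with 20 to 120 N. Pads are 22 mm wide; open, the fingers measure 114 mm over their backs; the gripper's body (76 mm by 85 mm) begins 54 mm behind the grasp point. The pads swing forward as they close: fully open they stand 13 mm farther back than shut.
Start: joints at [1.003, 0.313, 1.498, -0, 1.331, -0.223], TCP at [177.467, 494.102, 201.694] pointing down, gripper open.
Joint ranges: [-2.94, 2.94], [-0.97, 2.17], [0.19, 2.56], [-1.23, 4.37], [0.02, 3.11], [-2.88, 2.88]. Speed limits (rad/s): [2.39, 2.39, 3.01, 3.14, 3.14, 3.14].

### API

Orientations are given as a unit quaternion [w, x, y, z].
In Python, from station import get_obs, snapshot, get_calibration, sign_off, search_frame, spot_point gives the robot as it stands. The module is installed in compiled form; this text tells all that it offers.
- The arm moves only by the tool apply_moves, never from a script. Its argument "commands" is a list of rows, each a list of 3 entries, a list of its own where there are three numbers: the shift along the world's x, y, z in mm, then the turn about the world's z in rad, then the opening, from -1 (shut) to 1 (fully open). A call has exactly 10 rows; each row is the pose to reach, as a shift and turn from the pose commanded when the call began; what a row does not reach only later rows make up. A row lasts 1/10 s, in which the tool goes at most 50 mm and 8.59 degrees, less where a joint would pass 70% of its speed; a pose out of reach is approached as far as the arm can. A call with a gripper value outside its range is refused whole. The fingers move at their own pace and stop on an object; "grip_force" is the grip in N (left out, the last holds). Time passes only in rows, so rows that repeat a pose let the fingers close, or fill a call up. It gives the time, the measured TCP pose, the force, the opening and the grip force at its end, in the units of the state.
- get_obs(): the state, without advancing time (a new reading comes with each control period).
- snapshot(name): name is "side" or "top"; returns (picture, depth): 400x640x3 uint8, red, green, blue; 400x640 float32, mm along the optical axis (not along the pixel's ray), 0 where there is no reading.
- get_calibration(name): a dict with "fx", "fy", "cx", "cy" (pixels), "k1" (the pictures are not rectified: a ray, as slopes to the right and down, at radius r is drawn at 1 + k1 r^2 times it, then the intrinsics apply), "extrinsics" (4x4, takes a point from camera to world coordinates). Camera axes: x right, y down, z forward; pixel columns grow to the right and rows downward; lengths in mm; the calibration is good to about 2 mm. A picture is of the moment at which its call begins. get_calibration takes no time and is no camera call.
- sign_off(): hands the job in; it is judged then, once.
Trained networks look in the newest picture that a camera, given by its name, has taken for a name from the list of things; names that differ only in an ending like _2 or _b are one class to them, and where a whole thing is asked for, a point or a joint stands for the part that bears it (a point fixed in the world has none). Each returns a list of dicts, best first, with "confidence" (0 to 1); they miss things now and then, are a little off and sometimes report something else, mostly with a low value. They report only what shows in the picture. A call takes as long as a camera call. They do not tell look-alikes from the thing itself.
- search_frame(thing, camera): "uv" ([column, row] in pixels, amid what is visible of it).
- spot_point(thing, camera): "uv" ([column, row] in pixels: a listed point, or the origin of a listed thing).
The state is a dict: "t": time; "qpos": joint angles; "dq": joint speeds; "joint_torque": joint torques, N m; "tcp_pos": TCP position; "tool_rot": TCP orientation; "contact_force": force on the tool from outside, world axes, zero at the start; "wrist_torque": the same for the moment, N m; "grip_width": finger opening in mm; "gripper_force": force on a finger pad.
Only numpy, scipy, OpenCV 4.12 (cv2) and the standard library are available. Lean on these libraries where they do the work, as an engineer would, in place of code of your own. Each camera call takes 0.05 s, during which the arm holds its last target. There are 200 camera calls.

### The job

On the jeweller's bench, swing the flap of the sloping Y-chute fully over by its wooden post so that it shuts off the branch leading to the square tin and leaves open the one leading to the round bowl. Then pour both brass beads out of the small steel pan into the chute's hopper so that they run down into the round bowl, and stand the empty pan upright on the bench again.

Things in the scene. Friction and masses are not known exactly. Their poses are not given: they have to be found in the camera images.
- chute: Fixed aluminium Y-chute on a plywood base. Origin on the bench below the hopper's middle; x points downhill (level), y left looking downhill, z up. Deck slopes 16 deg, from z = 133 mm at the origin to 75 mm at the exits (x = 202). Behind the flap it forks into a +y and a -y branch, 40 mm wide: one ends over the round bowl, the other over a square tin; this varies. Walls there 30 mm high.
- hopper (a point): Centre of the hopper's open mouth, 200 mm above the bench over the chute's origin, axes as the chute's. The mouth is 90 mm wide in y for x = -30 to 0, narrowing to 48 mm at x = 50 mm. No rim stands over 202 mm above the bench: back wall at x = -25 to -38, sides, and a baffle in front at x = 45 to 70 mm (chute x) under which the beads run out. Pour with the lip 20 to 50 mm above this point, the pan clear of the rims.
- flap (a joint): Angle (rad) of the flap, a steel vane 55 mm long hinged at the fork about the deck's normal, its free tip uphill. 0: tip in mid channel (starts near it). +0.43, its stop: tip at the -y wall, -y branch shut, +y branch open. -0.43: tip at the +y wall, +y branch shut, -y branch open. Moves freely (1 N at the post) and stays where it is left.
- flap_post (a point): Grip point on the flap's wooden post, 13 mm below its top: 14 mm across, 45 mm tall, leaning 16 deg downhill. 40 mm uphill of the hinge axis: full swing takes it 17 mm along the chute's y (to -y for a positive angle) and 4 mm along x. Nothing within 35 mm beside it; the walls below end 45 mm lower.
- pan: Loose steel pan, 0.25 kg, 110 (x) x 50 (y) x 45 mm, open above and at its +x end. Origin centre of underside, x to the pouring lip (x = 66, z = 30 mm), z up. Floor rises 12 deg to the lip, so the beads lie at the back and roll out when the lip is tipped down well past that (40 deg empties it). Grip: upright wooden block over the middle, 36 (x) x 12 (y) mm, z = 50 to 100 mm.
- bead_a: Round brass bead, 16 mm across, 18 g, starting in the pan. Origin at its centre.
- bead_b: The other, identical brass bead, also starting in the pan. Origin at its centre.
- bowl: Round steel bowl, 100 mm across, 60 mm high, 0.35 kg, standing under one of the chute's two exits, about 56 mm to the left or right of the chute's x axis. Origin at the centre of its underside, z up.
Things that resemble listed ones, but are neither listed nor needed, are in the scene too. What is shaped like the pan but purple is not meant.

How it is judged (in metres and radians):
On the way, in this order (a step that is already met when the one before it is completed fails the run):
1. the flap is swung over so that only the branch to the round bowl is open, while both beads are still in the pan (((y of bowl in the frame of chute above 0 m and value of joint flap above 0.22 rad) or (y of bowl in the frame of chute below 0 m and value of joint flap below -0.22 rad)) and distance between each of bead_a, bead_b and pan below 0.075 m), for 0.2 s.
2. the beads run down the chute (a bead is seen on its deck below the hopper) (((x of bead_a in the frame of chute between 0.045 and 0.2 m and y of bead_a in the frame of chute between -0.065 and 0.065 m and z of bead_a in the frame of chute between 0.075 and 0.17 m) or (x of bead_b in the frame of chute between 0.045 and 0.2 m and y of bead_b in the frame of chute between -0.065 and 0.065 m and z of bead_b in the frame of chute between 0.075 and 0.17 m))), for 0.02 s.
At the end, for the whole second after the job is handed in: Both beads rest in the round bowl (within 50 mm of its axis, under 50 mm above its underside), the bowl upright within 10 degrees; the flap is still over 0.22 rad from the middle on the bowl's setting; the pan rests on the bench (within 10 mm), upright within 10 degrees (horizontal distance between each of bead_a, bead_b and bowl below 0.05 m and z of each of bead_a, bead_b in the frame of bowl below 0.05 m and linear speed of each of bead_a, bead_b below 0.1 m/s and ((y of bowl in the frame of chute above 0 m and value of joint flap above 0.22 rad) or (y of bowl in the frame of chute below 0 m and value of joint flap below -0.22 rad)) and angle between each of bowl, pan's own z axis and vertical below 0.17 rad and height (world z) of pan between -0.01 and 0.01 m and linear speed of pan below 0.02 m/s); the robot touches nothing.
It also fails if it takes over 72 s, if anything falls off the work surface, if the arm or the gripper's body presses on something with over 40 N, if the wrist force passes 120 N, or if a joint passes its speed limit or range.

## Working session

There is one attempt and no reset: what is moved stays moved. The work goes in short steps, Python scripts to look and compute and a tool call to move; the robot and the scene stay as the last step left them, time stands still between calls to the robot, and variables do not carry over. Pictures are saved under pics/ and viewed, at most 10 in all, crops included, and the job is handed in when it is done.

Besides the shell and the picture viewer there is one more tool, called after "Call:" by a JSON object that holds its "fn" and its "kwargs", one argument or row to a line. apply_moves: Moves the arm, as the interface text tells. Its arguments: {"type":"object","properties":{"commands":{"type":"array","items":{"type":"array"}},"grip_force":{"type":"number"}},"required":["commands"]}

```bash
mkdir -p pics
cat > h.py <<'E'
import numpy as np, cv2
from station import *
def world(cam,uv,d=None,z=None):
    c=get_calibration(cam);K=np.array([[c['fx'],0,c['cx']],[0,c['fy'],c['cy']],[0,0,1.]])
    p=cv2.undistortPoints(np.array([[uv]],float),K,np.array([c['k1'],0,0,0,0]))[0,0]
    E=np.array(c['extrinsics']);r=E[:3,:3]@np.array([p[0],p[1],1]);o=E[:3,3]
    if z is not None: d=(z-o[2])/r[2]
    return o+r*d
def cloud(cam,D):
    c=get_calibration(cam);K=np.array([[c['fx'],0,c['cx']],[0,c['fy'],c['cy']],[0,0,1.]])
    v,u=np.mgrid[:400,:640];uv=np.stack([u,v],-1).reshape(-1,1,2).astype(float)
    p=cv2.undistortPoints(uv,K,np.array([c['k1'],0,0,0,0])).reshape(400,640,2)
    E=np.array(c['extrinsics']);P=np.dstack([p[...,0]*D,p[...,1]*D,D])
    W=P@E[:3,:3].T+E[:3,3];W[D<=0]=np.nan;return W
E
python3 - <<'E'
from h import *
for n in('top','side'):
    I,D=snapshot(n);np.save(n+'.npy',D);cv2.imwrite(f'pics/{n}0.png',I[...,::-1]);W=cloud(n,D);np.save(n+'W.npy',W)
    print(n,get_calibration(n)['extrinsics'])
    for t in('chute','hopper','flap_post','pan','bead_a','bowl'):
        for r in spot_point(t,n)[:3]:
            u,v=np.round(r['uv']).astype(int)
            print(t,round(r['confidence'],2),(u,v),np.round(W[v,u]) if 0<=v<400 and 0<=u<640 else'')
E
```

```text
top [[ 2.47651318e-02 -9.95423664e-01  9.22952770e-02  4.63471320e+02]
 [-9.99678551e-01 -2.41575383e-02  7.69471470e-03 -1.06208937e+02]
 [-5.42987441e-03 -9.24561693e-02 -9.95701950e-01  9.96063597e+02]
 [ 0.00000000e+00  0.00000000e+00  0.00000000e+00  1.00000000e+00]]
chute 0.59 (np.int64(282), np.int64(224)) [495.  -8. 133.]
hopper 0.66 (np.int64(267), np.int64(224)) [494.  25. 135.]
flap_post 0.71 (np.int64(267), np.int64(222)) [499.  26. 130.]
flap_post 0.6 (np.int64(279), np.int64(170)) [607.  -4. 190.]
pan 0.85 (np.int64(388), np.int64(214)) [ 529. -259.   48.]
pan 0.63 (np.int64(369), np.int64(282)) [ 363. -215.   49.]
pan 0.59 (np.int64(444), np.int64(241)) [ 466. -398.   47.]
bead_a 0.48 (np.int64(397), np.int64(232)) [ 486. -287.   21.]
bead_a 0.35 (np.int64(389), np.int64(235)) [ 478. -267.   18.]
bead_a 0.23 (np.int64(278), np.int64(223)) [497.   1. 131.]
bowl 0.75 (np.int64(318), np.int64(143)) [688. -83. 107.]
side [[ 9.76447198e-01 -1.27689841e-01  1.73914270e-01  3.92329041e+02]
 [-2.15493996e-01 -6.16932104e-01  7.56939309e-01 -7.93523791e+02]
 [ 1.06398364e-02 -7.76588748e-01 -6.29918018e-01  7.32812103e+02]
 [ 0.00000000e+00  0.00000000e+00  0.00000000e+00  1.00000000e+00]]
chute 0.74 (np.int64(286), np.int64(222)) [492. -46.  62.]
hopper 0.58 (np.int64(285), np.int64(158)) [510.  55. 166.]
flap_post 0.75 (np.int64(334), np.int64(163)) [608. -12. 183.]
pan 0.97 (np.int64(310), np.int64(388)) [ 470. -418.   13.]
pan 0.87 (np.int64(238), np.int64(313)) [ 365. -250.   31.]
pan 0.6 (np.int64(323), np.int64(318)) [ 521. -294.   30.]
bead_a 0.5 (np.int64(302), np.int64(312)) [ 486. -265.   21.]
bowl 0.98 (np.int64(384), np.int64(235)) [ 699. -122.   52.]
```

View pics/top0.png

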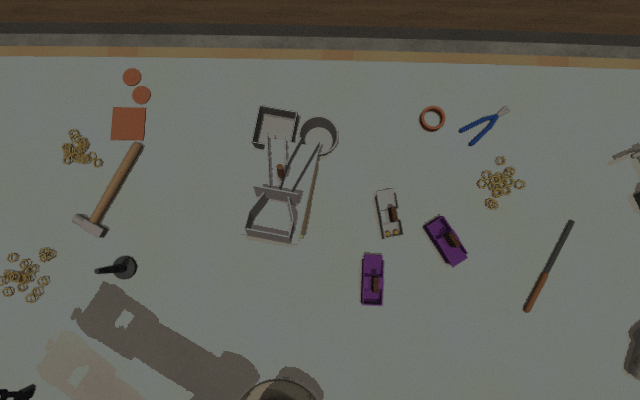

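View pics/side0.png

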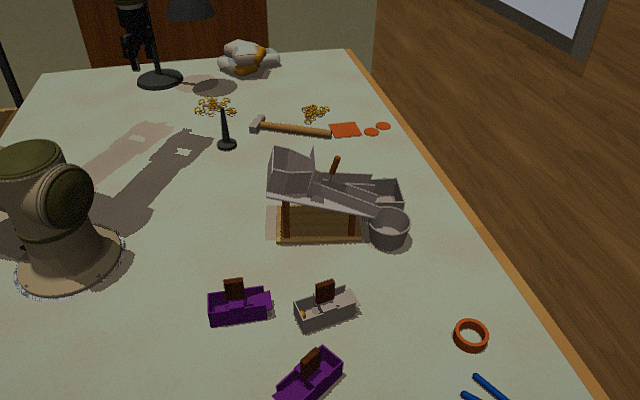

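Run:
```python
from h import *
I=cv2.imread('pics/top0.png')
a=cv2.resize(I[95:255,235:345],None,fx=3.6,fy=3.6,interpolation=cv2.INTER_CUBIC)
b=cv2.resize(I[175:255,355:415],None,fx=6,fy=6,interpolation=cv2.INTER_CUBIC)
o=np.zeros((max(a.shape[0],b.shape[0]),a.shape[1]+b.shape[1],3),np.uint8);o[:a.shape[0],:a.shape[1]]=a;o[:b.shape[0],a.shape[1]:]=b
cv2.imwrite('pics/crop1.png',np.clip(o*1.5,0,255).astype(np.uint8))
for n in('top','side'):
    W=np.load(n+'W.npy')
    def sel(x0,x1,y0,y1,z0,z1):
        m=(W[...,0]>x0)&(W[...,0]<x1)&(W[...,1]>y0)&(W[...,1]<y1)&(W[...,2]>z0)&(W[...,2]<z1);return W[m]
    def rect(t,p):
        if len(p)<4: print(n,t,len(p));return
        r=cv2.minAreaRect(p[:,:2].astype(np.float32));print(n,t,len(p),np.round(r[0]),np.round(r[1]),round(r[2],1),'z',np.round(np.percentile(p[:,2],[5,50,95])))
    rect('rims',sel(400,600,-120,150,188,215))
    rect('post',sel(585,650,-60,60,165,215))
    rect('pan',sel(450,600,-320,-200,35,60)); rect('block',sel(450,600,-320,-200,80,110))
    rect('bowl',sel(640,780,-170,-50,45,70)); rect('tin',sel(640,780,-20,100,20,70))
```

```text
top rims 308 [519.   8.] [97. 95.] 80.5 z [188. 193. 199.]
top post 68 [610.  -6.] [12. 19.] 81.1 z [169. 190. 196.]
top pan 301 [ 527. -266.] [110.  51.] 10.9 z [37. 46. 52.]
top block 99 [ 527. -266.] [36. 12.] 11.0 z [ 85.  98. 101.]
top bowl 207 [728. -97.] [99. 67.] 22.5 z [47. 57. 61.]
top tin 242 [737.  32.] [ 85. 105.] 0.2 z [24. 48. 60.]
side rims 247 [521.   6.] [102.  95.] 80.5 z [189. 192. 198.]
side post 91 [612.  -9.] [19. 14.] 23.2 z [167. 183. 196.]
side pan 629 [ 529. -267.] [111.  53.] 11.4 z [36. 44. 55.]
side block 225 [ 529. -268.] [36. 14.] 10.3 z [ 81.  96. 101.]
side bowl 376 [708. -95.] [133.  80.] 4.2 z [46. 55. 62.]
side tin 232 [746.  26.] [102.  54.] 80.6 z [23. 45. 58.]
```

View pics/crop1.png

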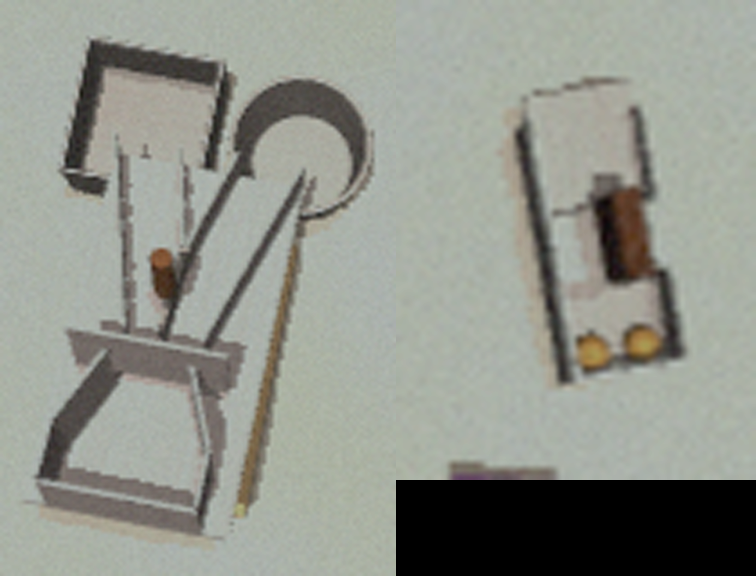

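The crop shows three pan-like things: steel pan (389,213), purple ones (372,279) and (445,241). The steel one with two beads at its back (crop 594,350 / 640,340) is the one meant. Its lip faces away from the robot. The bowl is on the chute's -y side, so the flap goes to -0.43 and the post to +y.

Run:
```python
from h import *
for t,uv,z in(('backL',(246.1,230.5),200),('backR',(292,239),200),('bafL',(254,187),200),('bafR',(302.5,191.5),200)):
    print(t,np.round(world('top',uv,z=z),1))
yaw=np.radians(-9.7);R=np.array([[np.cos(yaw),-np.sin(yaw)],[np.sin(yaw),np.cos(yaw)]])
for n in('top','side'):
    W=np.load(n+'W.npy').reshape(-1,3);W=W[~np.isnan(W[:,0])]
    L=np.c_[(W[:,:2]-[503,11])@R,W[:,2]]
    m=(abs(L[:,1])<70)&(L[:,0]>-60)&(L[:,0]<80)&(L[:,2]>185)
    P=L[m]
    for x0 in range(-50,80,10):
        q=P[(P[:,0]>=x0)&(P[:,0]<x0+10)]
        if len(q): print(n,x0,len(q),'y',np.round([q[:,1].min(),q[:,1].max()]),'zmax',round(q[:,2].max()))
    q=L[(abs(L[:,1])<25)&(L[:,0]>85)&(L[:,0]<135)&(L[:,2]>160)]
    for z0 in(160,170,180,190):
        s=q[(q[:,2]>=z0)&(q[:,2]<z0+10)]
        if len(s):print(n,'post',z0,np.round(s.min(0)),np.round(s.max(0)))
```

```text
backL [477.2  57.9 200. ]
backR [462.2 -37.6 200. ]
bafL [568.2  45.3 200. ]
bafR [561.1 -56.3 200. ]
top -40 41 y [-47.  47.] zmax 193
top -30 78 y [-49.  49.] zmax 203
top -20 22 y [-49.  48.] zmax 200
top -10 21 y [-49.  49.] zmax 196
top 0 20 y [-48.  48.] zmax 194
top 10 18 y [-47.  45.] zmax 193
top 20 10 y [-41.  42.] zmax 187
top 30 3 y [-36.  37.] zmax 186
top 50 62 y [-46.  47.] zmax 196
top 60 102 y [-48.  48.] zmax 200
top post 160 [ 97.  -4. 162.] [104.   7. 170.]
top post 170 [ 99.  -4. 171.] [109.   8. 179.]
top post 180 [102.  -4. 181.] [112.   7. 189.]
top post 190 [105.  -4. 190.] [118.   8. 198.]
side -30 77 y [-53.  47.] zmax 200
side -20 56 y [-53.  49.] zmax 199
side -10 36 y [-52.  47.] zmax 197
side 0 36 y [-52.  48.] zmax 195
side 10 22 y [-50.  46.] zmax 190
side 20 13 y [-45.  40.] zmax 187
side 30 1 y [33. 33.] zmax 186
side 50 1 y [13. 13.] zmax 185
side 60 85 y [-50.  44.] zmax 200
side post 160 [ 99.  -8. 160.] [112.   1. 169.]
side post 170 [101.  -9. 170.] [116.   0. 180.]
side post 180 [105.  -9. 180.] [118.   2. 189.]
side post 190 [107.  -8. 190.] [120.   6. 197.]
```

Run:
```python
from h import *
from scipy.spatial.transform import Rotation as R
o=get_obs();q=o['tool_rot'];M=R.from_quat([q[1],q[2],q[3],q[0]]).as_matrix()
print(o['t'],o['tcp_pos'],o['grip_width'],np.round(M,3),'yaw of tool y',np.degrees(np.arctan2(M[1,1],M[0,1])))
```

```text
0.7 [177.47077055 494.09400093 201.69997633] 85.45925638662932 [[-0.941  0.338 -0.   ]
 [ 0.338  0.941 -0.   ]
 [-0.    -0.    -1.   ]] yaw of tool y 70.24370177049288
```

Call:
{"fn": "apply_moves", "kwargs": {
  "commands": [
    [[50,-30,30],0.05,0.2],
    [[90,-65,50],0.1,0.2],
    [[120,-105,60],0.15,0.2],
    [[150,-145,60],0.176,0.2],
    [[180,-185,60],0.176,0.2],
    [[210,-225,60],0.176,0.2],
    [[240,-265,60],0.176,0.2],
    [[270,-305,60],0.176,0.2],
    [[300,-345,60],0.176,0.2],
    [[330,-385,60],0.176,0.2]
  ]
}}

```text
t: 1.7
tcp_pos: [495.3, 124.6, 261.9]
tool_rot: [0.0, 0.084, 0.996, 0.0]
contact_force: [0.5, 2.0, 0.6]
grip_width: 51.2
gripper_force: 0.0
```

Call:
{"fn": "apply_moves", "kwargs": {
  "commands": [
    [[30,-35,0],0,0.2],
    [[60,-70,0],0,0.2],
    [[90,-105,0],0,0.2],
    [[103,-115,0],0,0.2],
    [[103,-115,0],0,0.2],
    [[103,-115,-20],0,0.2],
    [[103,-115,-20],0,0.2],
    [[103,-115,-20],0,0.2],
    [[103,-115,-20],0,0.2],
    [[103,-115,-20],0,0.2]
  ]
}}

```text
t: 2.7
tcp_pos: [597.5, 11.9, 242.6]
tool_rot: [0.001, 0.084, 0.996, -0.0]
contact_force: [0.8, 0.0, -0.8]
grip_width: 51.1
gripper_force: 0.0
```

Call:
{"fn": "apply_moves", "kwargs": {
  "commands": [
    [[13,-18,0],0,0.2],
    [[13,-18,-20],0,0.2],
    [[13,-18,-40],0,0.2],
    [[13,-18,-60],0,0.2],
    [[13,-18,-77],0,0.2],
    [[13,-18,-77],0,0.2],
    [[13,-18,-77],0,-0.6],
    [[13,-18,-77],0,-0.8],
    [[13,-18,-77],0,-0.8],
    [[13,-18,-77],0,-0.8]
  ],
  "grip_force": 20
}}

```text
t: 3.7
tcp_pos: [610.6, -6.4, 166.0]
tool_rot: [0.001, 0.084, 0.996, -0.0]
contact_force: [-2.4, 1.3, 6.5]
grip_width: 9.8
gripper_force: 19.6
```

Run:
```python
from h import *
I,D=snapshot('side');cv2.imwrite('pics/s1.png',np.clip(cv2.resize(I[100:280,240:440],None,fx=4,fy=4,interpolation=cv2.INTER_CUBIC)[...,::-1][:600]*1.4,0,255).astype(np.uint8)[:600,:800])
```

```text
(no output)
```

View pics/s1.png

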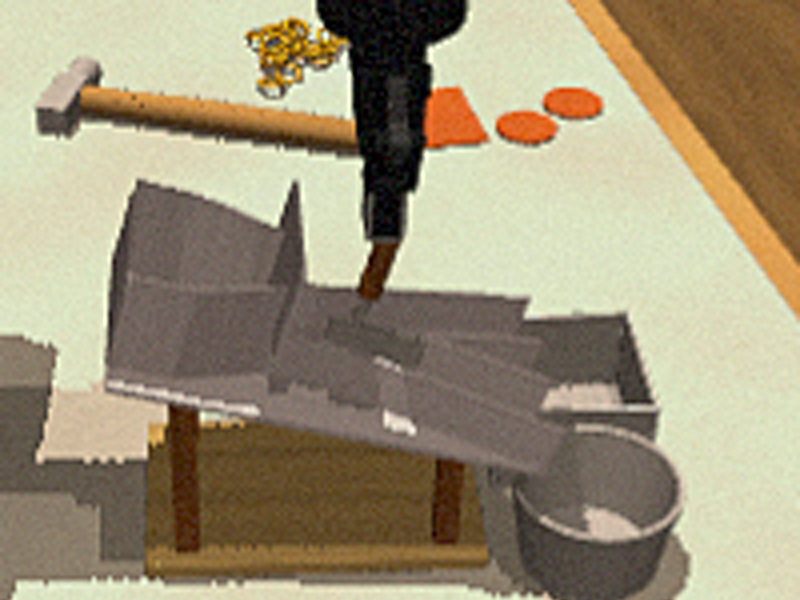

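The post is held between the pads, and the hopper, bowl and tin appear as expected. Next I swing it toward +y.

Call:
{"fn": "apply_moves", "kwargs": {
  "commands": [
    [[0.5,3,0],0,-0.8],
    [[1.5,6,0],0,-0.8],
    [[3,9,0],0,-0.8],
    [[4.5,12,0],0,-0.8],
    [[6,15,0],0,-0.8],
    [[7,17,0],0,-0.8],
    [[7,17,0],0,-0.8],
    [[7,17,0],0,-0.8],
    [[7,17,0],0,-0.8],
    [[7,17,0],0,-0.8]
  ]
}}

```text
t: 4.75
tcp_pos: [617.8, 11.2, 167.1]
tool_rot: [0.001, 0.084, 0.996, 0.0]
contact_force: [-4.2, 3.6, 13.4]
grip_width: 8.4
gripper_force: 6.2
```

Call:
{"fn": "apply_moves", "kwargs": {
  "commands": [
    [[0,0,0],0,0.2],
    [[0,0,0],0,0.2],
    [[0,0,0],0,0.2],
    [[0,0,20],0,0.2],
    [[0,0,50],0,0.2],
    [[0,0,80],0,0.2],
    [[0,-40,80],0,0.2],
    [[0,-80,80],0.1,0.2],
    [[-10,-120,80],0.2,0.2],
    [[-25,-160,80],0.36,0.2]
  ]
}}

```text
t: 5.75
tcp_pos: [592.1, -150.9, 244.2]
tool_rot: [-0.0, -0.093, 0.996, 0.0]
contact_force: [0.0, 0.1, -0.2]
grip_width: 51.1
gripper_force: 0.0
```

Run:
```python
from h import *
I,D=snapshot('top');print(get_obs()['tcp_pos'])
a=cv2.resize(I[95:255,235:345],None,fx=3.6,fy=3.6,interpolation=cv2.INTER_CUBIC);b=cv2.resize(I[175:255,355:415],None,fx=6,fy=6)
o=np.zeros((576,a.shape[1]+b.shape[1],3),np.uint8);o[:a.shape[0],:a.shape[1]]=a;o[:b.shape[0],a.shape[1]:]=b
cv2.imwrite('pics/t2.png',np.clip(o[...,::-1]*1.5,0,255).astype(np.uint8))
W=cloud('top',D);m=(abs(W[...,0]-612)<25)&(abs(W[...,1])<40)&(W[...,2]>165)&(W[...,2]<205);print(m.sum(),np.median(W[m],0))
```

```text
[ 590.02527353 -156.62809875  244.1756999 ]
70 [608.4297112   -8.48397197 190.15958334]
```

View pics/t2.png

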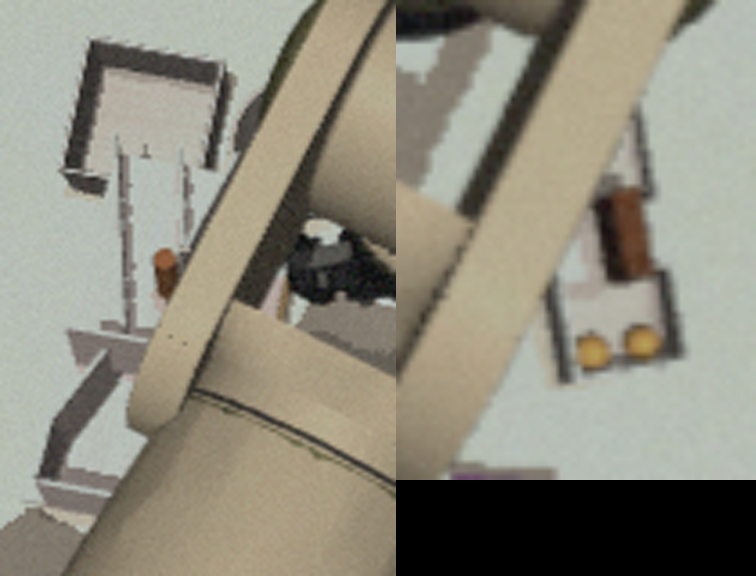

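Run:
```python
from h import *
for n in('side','top'):
    c=get_calibration(n);E=np.linalg.inv(np.array(c['extrinsics']))
    for P in((610.6,-6.4,166),(610.6,-6.4,185),(610.6,-6.4,196)):
        p=E[:3,:3]@np.array(P)+E[:3,3];K=np.array([[c['fx'],0,c['cx']],[0,c['fy'],c['cy']],[0,0,1]])
        print(n,P,cv2.projectPoints(p.reshape(1,1,3),np.zeros(3),np.zeros(3),K,np.array([c['k1'],0,0,0,0]))[0].ravel())
W=np.load('sideW.npy')
I=cv2.imread('pics/side0.png')
for v in range(150,182,2):
    print(v,[(u,tuple(np.round(W[v,u]).astype(int))) for u in range(326,344) if I[v,u,2]>1.5*I[v,u,0]][::3])
```

```text
side (610.6, -6.4, 166) [334.3730506  167.87451191]
side (610.6, -6.4, 185) [334.66955797 160.72307266]
side (610.6, -6.4, 196) [334.84421011 156.50428106]
top (610.6, -6.4, 166) [281.26893833 170.39446653]
top (610.6, -6.4, 185) [280.25628899 168.81241234]
top (610.6, -6.4, 196) [279.6484868  167.86282697]
150 []
152 []
154 []
156 [(335, (np.int64(612), np.int64(-2), np.int64(194))), (338, (np.int64(618), np.int64(-4), np.int64(195)))]
158 [(334, (np.int64(608), np.int64(-8), np.int64(194))), (337, (np.int64(614), np.int64(-12), np.int64(196))), (340, (np.int64(621), np.int64(-11), np.int64(194)))]
160 [(334, (np.int64(609), np.int64(-8), np.int64(188))), (337, (np.int64(613), np.int64(-15), np.int64(192)))]
162 [(333, (np.int64(607), np.int64(-6), np.int64(182))), (336, (np.int64(611), np.int64(-15), np.int64(187)))]
164 [(332, (np.int64(605), np.int64(-7), np.int64(177))), (335, (np.int64(610), np.int64(-14), np.int64(181)))]
166 [(331, (np.int64(603), np.int64(-6), np.int64(172))), (334, (np.int64(607), np.int64(-14), np.int64(177)))]
168 [(331, (np.int64(602), np.int64(-9), np.int64(168))), (334, (np.int64(608), np.int64(-15), np.int64(172)))]
170 [(330, (np.int64(601), np.int64(-7), np.int64(162))), (333, (np.int64(606), np.int64(-12), np.int64(165)))]
172 [(329, (np.int64(598), np.int64(-8), np.int64(157))), (332, (np.int64(603), np.int64(-15), np.int64(162)))]
174 [(330, (np.int64(600), np.int64(-9), np.int64(153)))]
176 []
178 []
180 []
```

Run:
```python
from h import *
I,D=snapshot('side');o=get_obs();print(o['tcp_pos'],o['grip_width'])
W=cloud('side',D);t=o['tcp_pos']
m=(np.hypot(W[...,0]-t[0],W[...,1]-t[1])<75)&(W[...,2]>t[2]-60)&(W[...,2]<t[2]+120)
P=W[m]
for z0 in np.arange(t[2]-30,t[2]+90,10):
    q=P[(P[:,2]>=z0)&(P[:,2]<z0+10)]
    if len(q): print(round(z0-t[2]),len(q),np.round(q.min(0)-t),np.round(q.max(0)-t))
cv2.imwrite('pics/s3.png',np.clip(cv2.resize(I[80:280,240:440],None,fx=3,fy=3)[...,::-1]*1.5,0,255).astype(np.uint8))
```

```text
[ 590.99156822 -153.82149549  244.30969516] 50.834274674930136
30 68 [-17. -43.  31.] [15. 25. 40.]
40 122 [-17. -45.  40.] [17. 24. 50.]
50 121 [-17. -46.  50.] [15. 24. 60.]
60 109 [-17. -46.  60.] [14. 26. 70.]
70 92 [-21. -61.  70.] [22. 46. 80.]
80 194 [-24. -65.  80.] [23. 51. 90.]
90 167 [-23. -67.  90.] [ 23.  50. 100.]
```

View pics/s3.png

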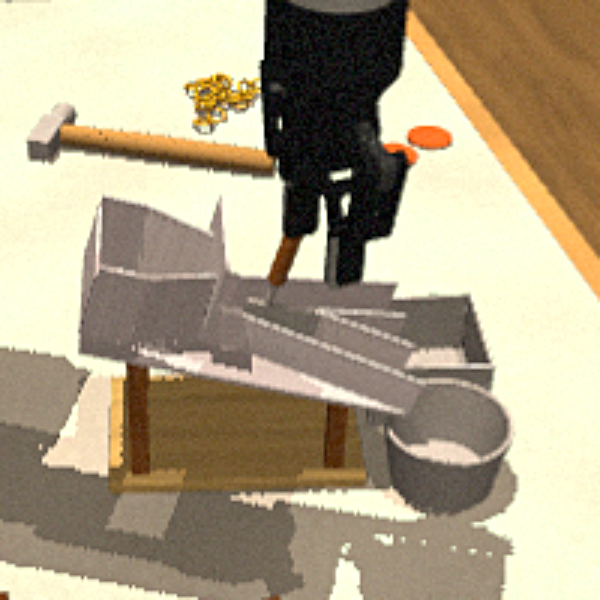

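Call:
{"fn": "apply_moves", "kwargs": {
  "commands": [
    [[5,40,0],-0.1,0.2],
    [[10,80,0],-0.2,0.2],
    [[15,120,0],-0.3,0.2],
    [[19,147,0],-0.355,0.2],
    [[19,147,0],-0.355,0.2],
    [[19,147,-30],-0.355,0.2],
    [[19,147,-60],-0.355,0.2],
    [[19,147,-80],-0.355,0.2],
    [[19,147,-100],-0.355,0.2],
    [[19,147,-100],-0.355,0.2]
  ]
}}

```text
t: 6.85
tcp_pos: [610.1, -2.6, 142.0]
tool_rot: [-0.003, 0.087, 0.996, 0.0]
contact_force: [0.5, -0.4, -0.2]
grip_width: 51.3
gripper_force: 0.0
```

Call:
{"fn": "apply_moves", "kwargs": {
  "commands": [
    [[0,0,0],0,-0.5],
    [[0,0,0],0,-0.8],
    [[0,0,0],0,-0.8],
    [[0,0,0],0,-0.8],
    [[0,0,0],0,-0.8],
    [[0,0,0],0,-0.8],
    [[0,0,0],0,-0.8],
    [[0,0,0],0,-0.8],
    [[0,0,0],0,-0.8],
    [[0,0,0],0,-0.8]
  ]
}}

```text
t: 7.85
tcp_pos: [612.0, -2.6, 146.1]
tool_rot: [0.001, 0.087, 0.996, -0.0]
contact_force: [-1.2, -0.8, 6.4]
grip_width: 13.0
gripper_force: 20.4
```

Call:
{"fn": "apply_moves", "kwargs": {
  "commands": [
    [[0,3,0],0,-0.8],
    [[1,6,0],0,-0.8],
    [[3,8,0],0,-0.8],
    [[4,10,0],0,-0.8],
    [[5,12,0],0,-0.8],
    [[5,13,0],0,-0.8],
    [[5,13,0],0,-0.8],
    [[5,13,0],0,-0.8],
    [[5,13,0],0,-0.8],
    [[5,13,0],0,-0.8]
  ]
}}

```text
t: 8.85
tcp_pos: [616.6, 9.8, 145.2]
tool_rot: [0.0, 0.087, 0.996, -0.001]
contact_force: [-2.7, -6.7, 4.3]
grip_width: 12.9
gripper_force: 20.3
```

Call:
{"fn": "apply_moves", "kwargs": {
  "commands": [
    [[0,0,0],0,-0.3],
    [[0,0,0],0,0],
    [[0,0,0],0,0.1],
    [[0,0,10],0,0.2],
    [[0,0,50],0,0.2],
    [[0,0,90],0,0.2],
    [[0,-40,90],0,0.2],
    [[0,-80,90],0,0.2],
    [[0,-120,90],0,0.2],
    [[0,-160,90],0,0.2]
  ]
}}

```text
t: 9.85
tcp_pos: [616.4, -150.6, 235.5]
tool_rot: [0.0, 0.087, 0.996, 0.0]
contact_force: [0.2, 0.3, -0.6]
grip_width: 51.4
gripper_force: 0.0
```

Call:
{"fn": "apply_moves", "kwargs": {
  "commands": [
    [[-15,-40,0],0.1,0.2],
    [[-30,-70,0],0.2,0.2],
    [[-50,-100,0],0.3,0.2],
    [[-70,-110,0],0.355,0.2],
    [[-90,-115,0],0.355,0.2],
    [[-90,-115,0],0.355,0.2],
    [[-90,-115,0],0.355,0.2],
    [[-90,-115,0],0.355,0.2],
    [[-90,-115,0],0.355,0.2],
    [[-90,-115,0],0.355,0.2]
  ]
}}

```text
t: 10.85
tcp_pos: [526.9, -264.0, 234.6]
tool_rot: [-0.0, -0.091, 0.996, 0.0]
contact_force: [1.2, -0.9, 0.2]
grip_width: 51.0
gripper_force: 0.0
```

Run:
```python
from h import *
I,D=snapshot('top');W=cloud('top',D);o=get_obs();print(o['tcp_pos'],o['tool_rot'])
m=(abs(W[...,0]-612)<25)&(abs(W[...,1])<40)&(W[...,2]>165)&(W[...,2]<205);print(m.sum(),np.median(W[m],0))
a=I[95:255,235:345];cv2.imwrite('pics/t4.png',np.clip(cv2.resize(a,None,fx=3.6,fy=3.6,interpolation=cv2.INTER_CUBIC)[...,::-1]*1.5,0,255).astype(np.uint8))
```

```text
[ 526.7711723  -264.00692475  234.54578074] [-7.35274345e-05 -9.04703401e-02  9.95899143e-01  9.24871648e-05]
69 [614.5298674    8.23438526 190.49894516]
```

View pics/t4.png

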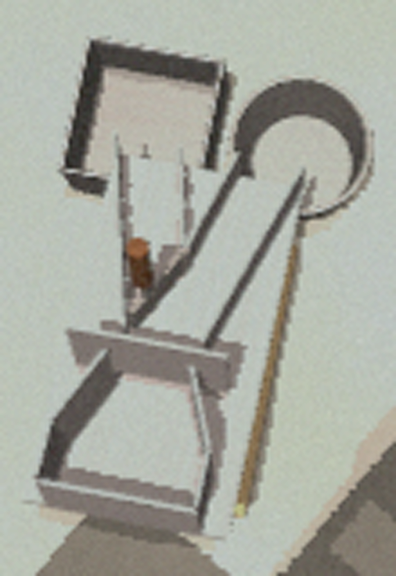

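The post is now at (138,260), and the vane runs from the fork to the left wall at (128,325). The tin branch is shut. Next is the pan.

Call:
{"fn": "apply_moves", "kwargs": {
  "commands": [
    [[1,-3,-40],0,0],
    [[1,-3,-80],0,0],
    [[1,-3,-120],0,0],
    [[1,-3,-150],0,0],
    [[1,-3,-170],0,0],
    [[1,-3,-182],0,0],
    [[1,-3,-188],0,0],
    [[1,-3,-191],0,0],
    [[1,-3,-191],0,-0.2],
    [[1,-3,-191],0,-0.4]
  ],
  "grip_force": 25
}}

```text
t: 11.9
tcp_pos: [527.9, -267.6, 44.6]
tool_rot: [0.001, -0.09, 0.996, -0.001]
contact_force: [0.2, 0.3, 0.5]
grip_width: 25.7
gripper_force: 0.0
```

Call:
{"fn": "apply_moves", "kwargs": {
  "commands": [
    [[0,0,0],0,-0.6],
    [[0,0,0],0,-0.8],
    [[0,0,0],0,-0.9],
    [[0,0,0],0,-0.9],
    [[0,0,0],0,-0.9],
    [[0,0,0],0,-0.9],
    [[0,0,2],0,-0.9],
    [[0,0,5],0,-0.9],
    [[0,0,10],0,-0.9],
    [[0,0,14],0,-0.9]
  ]
}}

```text
t: 12.9
tcp_pos: [527.4, -267.3, 58.0]
tool_rot: [-0.0, -0.09, 0.996, 0.0]
contact_force: [-0.8, -0.9, -3.0]
grip_width: 11.8
gripper_force: 28.9
```

Run:
```python
from h import *
I,D=snapshot('side');print(get_obs()['tcp_pos'])
cv2.imwrite('pics/s5.png',np.clip(cv2.resize(I[200:360,240:400],None,fx=3.6,fy=3.6,interpolation=cv2.INTER_CUBIC)[...,::-1]*1.5,0,255).astype(np.uint8))
```

```text
[ 527.75643618 -267.54798518   58.73490815]
```

View pics/s5.png

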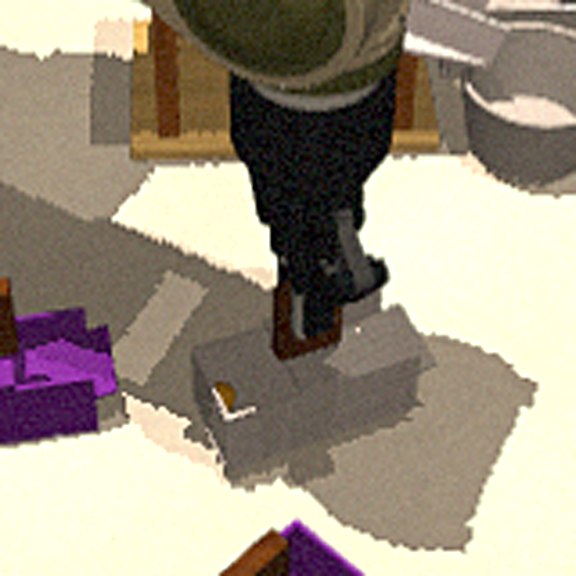

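The pan hangs level, with a bead visible at its back (225,397). I carry it up and round to the uphill side of the hopper.

Call:
{"fn": "apply_moves", "kwargs": {
  "commands": [
    [[0,0,10],0,-0.9],
    [[0,0,28],0,-0.9],
    [[0,0,50],0,-0.9],
    [[0,0,75],0,-0.9],
    [[0,0,100],0,-0.9],
    [[0,0,125],0,-0.9],
    [[0,0,150],0,-0.9],
    [[0,0,170],0,-0.9],
    [[0,0,182],0,-0.9],
    [[0,0,186],0,-0.9]
  ]
}}

```text
t: 13.95
tcp_pos: [527.6, -267.4, 245.0]
tool_rot: [0.001, -0.09, 0.996, -0.001]
contact_force: [0.4, -1.0, -2.5]
grip_width: 11.5
gripper_force: 28.9
```

Call:
{"fn": "apply_moves", "kwargs": {
  "commands": [
    [[-5,5,0],0,-0.9],
    [[-15,15,0],0,-0.9],
    [[-28,32,0],0,-0.9],
    [[-42,52,0],0,-0.9],
    [[-57,74,0],-0.05,-0.9],
    [[-72,97,0],-0.1,-0.9],
    [[-87,120,0],-0.15,-0.9],
    [[-100,142,0],-0.2,-0.9],
    [[-112,163,0],-0.25,-0.9],
    [[-121,183,0],-0.3,-0.9]
  ]
}}

```text
t: 14.95
tcp_pos: [404.9, -82.9, 242.7]
tool_rot: [-0.001, 0.061, 0.998, 0.0]
contact_force: [0.5, -0.1, -2.7]
grip_width: 11.4
gripper_force: 28.9
```

Call:
{"fn": "apply_moves", "kwargs": {
  "commands": [
    [[-1,20,0],-0.03,-0.9],
    [[-1,40,0],-0.049,-0.9],
    [[-1,60,0],-0.049,-0.9],
    [[-1,80,0],-0.049,-0.9],
    [[-1,96,0],-0.049,-0.9],
    [[-1,107,0],-0.049,-0.9],
    [[-1,112,0],-0.049,-0.9],
    [[-1,112,0],-0.049,-0.9],
    [[-1,112,0],-0.049,-0.9],
    [[-1,112,0],-0.049,-0.9]
  ]
}}

```text
t: 15.95
tcp_pos: [405.4, 27.2, 243.6]
tool_rot: [-0.0, 0.084, 0.996, -0.0]
contact_force: [0.1, -0.0, -2.9]
grip_width: 11.6
gripper_force: 28.9
```

Run:
```python
from h import *
o=get_obs();print(o['tcp_pos'],o['tool_rot'],o['grip_width'])
I,D=snapshot('side');W=cloud('side',D)
cv2.imwrite('pics/s6.png',np.clip(cv2.resize(I[70:270,190:400],None,fx=2.8,fy=2.8,interpolation=cv2.INTER_CUBIC)[...,::-1]*1.5,0,255).astype(np.uint8))
```

```text
[405.44589091  27.22707556 243.58028199] [-1.10175574e-04  8.44540928e-02  9.96427363e-01 -5.92870289e-05] 11.627734962690088
```

View pics/s6.png

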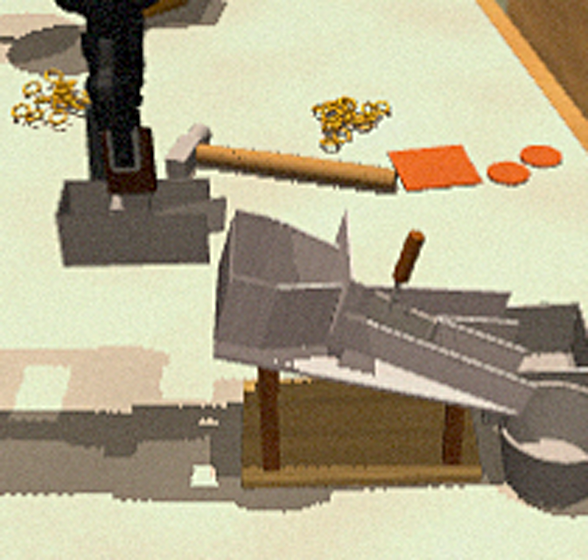

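The pan is level beside the hopper, front edge at (210,235) just short of the leaning back wall top (237,212). The gripper can't be turned about a level axis. So I push the pan's lower front edge against the back wall's rim to make it swing lip-down between the pads.

Call:
{"fn": "apply_moves", "kwargs": {
  "commands": [
    [[2,0,-4],0,-0.9],
    [[5,-1,-9],0,-0.9],
    [[9,-2,-9],0,-0.9],
    [[13,-2,-9],0,-0.9],
    [[17,-3,-7],0,-0.9],
    [[21,-4,-5],0,-0.9],
    [[25,-4,-3],0,-0.9],
    [[29,-5,-1],0,-0.9],
    [[30,-5,-1],0,-0.9],
    [[30,-5,-1],0,-0.9]
  ]
}}

```text
t: 17.0
tcp_pos: [435.6, 22.7, 242.9]
tool_rot: [0.0, 0.084, 0.996, -0.0]
contact_force: [-4.2, 1.3, -0.5]
grip_width: 11.6
gripper_force: 29.0
```

```bash
cat > tilt.py <<'E'
from h import *
yaw=np.radians(-9.7);R=np.array([[np.cos(yaw),-np.sin(yaw)],[np.sin(yaw),np.cos(yaw)]])
o=get_obs();t=o['tcp_pos'];I,D=snapshot('side');W=cloud('side',D).reshape(-1,3);C=I.reshape(-1,3).astype(int)
W[:,:2]=(W[:,:2]-[503,11])@R
p=(t[:2]-[503,11])@R
m=(abs(W[:,0]-p[0])<110)&(W[:,1]<-15)&(W[:,1]>-40)&(W[:,2]>t[2]-90)&(W[:,2]<t[2]+60)&~((W[:,0]>-45)&(W[:,2]<203)&(W[:,1]<-38))
m&=(C.max(1)-C.min(1)<25)&(C.max(1)>45)
q=W[m]; r=cv2.minAreaRect(q[:,[0,2]].astype(np.float32))
c=cv2.boxPoints(r);print('P',np.round(p,1),'tcpz',round(t[2],1),len(q),np.round(r[1]),r[2]);print(np.round(c))
cov=np.cov(q[:,[0,2]].T);w,v=np.linalg.eigh(cov);print('axis tilt',np.degrees(np.arctan2(v[1,1],v[0,1])))
cv2.imwrite('pics/last.png',np.clip(cv2.resize(I[70:270,190:400],None,fx=2.8,fy=2.8,interpolation=cv2.INTER_CUBIC)[...,::-1]*1.5,0,255).astype(np.uint8))
E
python3 tilt.py
```

```text
P [-68.4   0.2] tcpz 242.9 1171 [119. 184.] 39.505897521972656
[[-155.  231.]
 [ -38.   90.]
 [  54.  165.]
 [ -63.  307.]]
axis tilt 161.73459734867592
```

```bash
cat > tilt.py <<'E'
from h import *
yaw=np.radians(-9.7);R=np.array([[np.cos(yaw),-np.sin(yaw)],[np.sin(yaw),np.cos(yaw)]])
o=get_obs();t=o['tcp_pos'];I,D=snapshot('side');W=cloud('side',D).reshape(-1,3);W[:,:2]=(W[:,:2]-[503,11])@R
p=(t[:2]-[503,11])@R
q=W[(W[:,1]<-18)&(W[:,1]>-33)&(W[:,2]>t[2]-80)&(W[:,2]<t[2]+60)&(W[:,0]<-32)]
print('P',np.round(p,1),'tcpz',round(t[2],1),len(q))
L=[]
for x in range(-160,-32,8):
    s=q[(q[:,0]>=x)&(q[:,0]<x+8)]
    if len(s)>3: L.append((x+4,s[:,2].min(),s[:,2].max()))
L=np.array(L);print(np.round(L).astype(int).tolist())
cv2.imwrite('pics/last.png',np.clip(cv2.resize(I[70:270,190:400],None,fx=2.8,fy=2.8,interpolation=cv2.INTER_CUBIC)[...,::-1]*1.5,0,255).astype(np.uint8))
E
python3 tilt.py
```

```text
P [-68.5   0.1] tcpz 242.9 1286
[[-132, 208, 252], [-124, 205, 253], [-116, 205, 251], [-108, 202, 249], [-100, 201, 248], [-92, 200, 249], [-84, 198, 251], [-76, 199, 301], [-68, 195, 302], [-60, 196, 302], [-52, 192, 240], [-44, 193, 239], [-36, 169, 238]]
```

The pan tilts in the pads as planned: the edge is about 10° down, with P where expected.

Call:
{"fn": "apply_moves", "kwargs": {
  "commands": [
    [[5,-1,2],0,-0.9],
    [[10,-2,4],0,-0.9],
    [[15,-3,6],0,-0.9],
    [[20,-3,7],0,-0.9],
    [[25,-4,8],0,-0.9],
    [[30,-5,9],0,-0.9],
    [[35,-6,10],0,-0.9],
    [[40,-7,11],0,-0.9],
    [[45,-8,11],0,-0.9],
    [[45,-8,11],0,-0.9]
  ]
}}

```text
t: 18.1
tcp_pos: [480.9, 14.5, 253.5]
tool_rot: [-0.0, 0.084, 0.996, -0.0]
contact_force: [-0.5, 0.5, -3.2]
grip_width: 11.6
gripper_force: 28.5
```

```bash
python3 tilt.py
python3 - <<'E'
from h import *
for n in('side','top'):
    if n=='top': snapshot(n)
    print(n,[(round(r['confidence'],2),np.round(r['uv'])) for r in search_frame('bead_a',n)[:4]])
E
```

```text
P [-22.3  -0.2] tcpz 253.5 895
[[-100, 229, 250], [-92, 225, 273], [-84, 221, 272], [-76, 220, 269], [-68, 218, 266], [-60, 214, 264], [-52, 211, 263], [-44, 211, 265], [-36, 208, 263]]
side [(0.16, array([264., 143.]))]
top []
```

View pics/last.png

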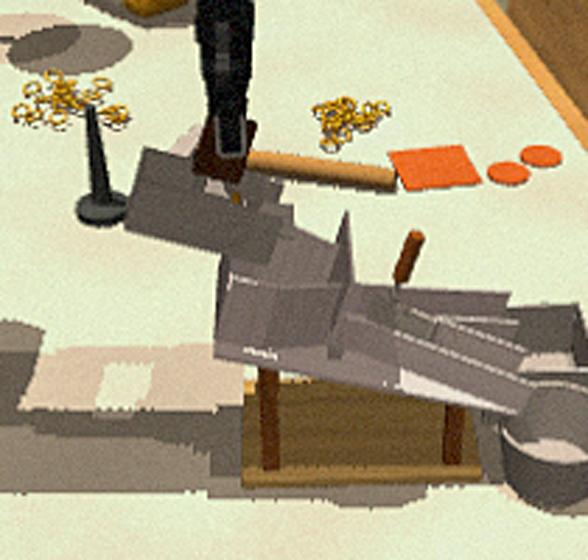

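The pan tilted about 18° and then slipped over the rim. A bead at (235,197) has started down the pan floor. I back off, with the lip still over the mouth, and push again a little lower.

Call:
{"fn": "apply_moves", "kwargs": {
  "commands": [
    [[0,0,5],0,-0.9],
    [[-4,1,10],0,-0.9],
    [[-14,2,10],0,-0.9],
    [[-26,4,10],0,-0.9],
    [[-36,6,10],0,-0.9],
    [[-41,7,8],0,-0.9],
    [[-41,7,0],0,-0.9],
    [[-41,7,-9],0,-0.9],
    [[-41,7,-9],0,-0.9],
    [[-41,7,-9],0,-0.9]
  ]
}}

```text
t: 19.3
tcp_pos: [439.6, 21.6, 244.3]
tool_rot: [-0.0, 0.084, 0.996, 0.0]
contact_force: [0.3, 0.7, -1.3]
grip_width: 11.3
gripper_force: 28.5
```

```bash
python3 tilt.py
```

```text
P [-64.3  -0.2] tcpz 244.3 1362
[[-148, 222, 224], [-140, 217, 244], [-132, 215, 264], [-124, 213, 261], [-116, 210, 259], [-108, 208, 257], [-100, 205, 254], [-92, 202, 255], [-84, 199, 255], [-76, 197, 252], [-68, 193, 304], [-60, 190, 303], [-52, 192, 239], [-44, 188, 234], [-36, 169, 233]]
```

Call:
{"fn": "apply_moves", "kwargs": {
  "commands": [
    [[4,-1,0],0,-0.9],
    [[8,-1,1],0,-0.9],
    [[12,-2,1],0,-0.9],
    [[16,-3,2],0,-0.9],
    [[20,-3,2],0,-0.9],
    [[25,-4,3],0,-0.9],
    [[30,-5,3],0,-0.9],
    [[35,-6,3],0,-0.9],
    [[38,-6,3],0,-0.9],
    [[38,-6,3],0,-0.9]
  ]
}}

```text
t: 20.35
tcp_pos: [478.0, 15.5, 247.8]
tool_rot: [0.0, 0.084, 0.996, -0.0]
contact_force: [-2.8, -0.3, 3.2]
grip_width: 12.0
gripper_force: 30.5
```

```bash
python3 tilt.py
python3 - <<'E'
from h import *
for n in('side','top'):
    I,D=snapshot(n);W=cloud(n,D)
    for r in search_frame('bead_a',n)[:4]:
        u,v=np.round(r['uv']).astype(int);print(n,round(r['confidence'],2),(u,v),np.round(W[v,u]))
E
```

```text
P [-25.4   0.2] tcpz 247.8 1171
[[-124, 247, 251], [-116, 239, 262], [-108, 234, 276], [-100, 230, 285], [-92, 226, 282], [-84, 222, 278], [-76, 216, 272], [-68, 212, 267], [-60, 206, 266], [-52, 202, 262], [-44, 196, 258], [-36, 169, 253]]
top 0.21 (np.int64(291), np.int64(180)) [600. -22. 102.]
```

Call:
{"fn": "apply_moves", "kwargs": {
  "commands": [
    [[4,-1,1],0,-0.9],
    [[8,-1,1],0,-0.9],
    [[12,-2,1],0,-0.9],
    [[16,-3,0],0,-0.9],
    [[20,-3,0],0,-0.9],
    [[24,-4,-1],0,-0.9],
    [[28,-5,-2],0,-0.9],
    [[28,-5,-2],0,-0.9],
    [[28,-5,-2],0,-0.9],
    [[28,-5,-2],0,-0.9]
  ]
}}

```text
t: 21.6
tcp_pos: [505.7, 10.7, 245.8]
tool_rot: [0.0, 0.084, 0.996, 0.0]
contact_force: [-0.8, 0.8, -2.2]
grip_width: 11.0
gripper_force: 30.9
```

```bash
cat > beads.py <<'E'
from h import *
for n in('side','top'):
    I,D=snapshot(n);W=cloud(n,D)
    for r in search_frame('bead_a',n)[:4]:
        u,v=np.round(r['uv']).astype(int);print(n,round(r['confidence'],2),(u,v),np.round(W[v,u]))
    # yellow blobs
    hsv=cv2.cvtColor(I,cv2.COLOR_RGB2HSV);m=cv2.inRange(hsv,(14,90,60),(32,255,255))
    k,_,s,c=cv2.connectedComponentsWithStats(m)
    for i in range(1,k):
        u,v=np.round(c[i]).astype(int);w=W[v,u]
        if s[i,4]>=3 and 380<w[0]<800 and -330<w[1]<110 and w[2]>-5: print(' ',n,s[i,4],(u,v),np.round(w))
E
python3 tilt.py; python3 beads.py
```

```text
P [2.7 0.2] tcpz 245.8 1048
[[-100, 263, 279], [-92, 254, 285], [-84, 244, 294], [-76, 236, 301], [-68, 230, 300], [-60, 218, 291], [-52, 211, 283], [-44, 205, 276], [-36, 168, 273]]
  side 4 (np.int64(210), np.int64(2)) [388. -25. 534.]
  side 21 (np.int64(219), np.int64(3)) [402. -29. 533.]
  side 3 (np.int64(227), np.int64(1)) [414. -31. 536.]
  side 3 (np.int64(230), np.int64(1)) [419. -31. 536.]
  side 4 (np.int64(236), np.int64(1)) [428. -37. 537.]
  side 6 (np.int64(249), np.int64(1)) [449. -41. 536.]
  side 4 (np.int64(304), np.int64(1)) [535. -57. 536.]
  side 8 (np.int64(206), np.int64(4)) [381. -27. 532.]
  side 10 (np.int64(242), np.int64(3)) [438. -38. 533.]
  side 7 (np.int64(222), np.int64(7)) [406. -31. 527.]
  side 10 (np.int64(228), np.int64(7)) [415. -32. 527.]
  side 5 (np.int64(232), np.int64(6)) [422. -32. 528.]
  side 5 (np.int64(236), np.int64(7)) [428. -36. 527.]
  side 4 (np.int64(247), np.int64(5)) [445. -39. 530.]
  side 6 (np.int64(251), np.int64(7)) [451. -40. 527.]
  side 3 (np.int64(304), np.int64(5)) [534. -60. 531.]
  side 12 (np.int64(215), np.int64
[... 1412 characters left out ...]
3. -42. 488.]
  side 7 (np.int64(282), np.int64(31)) [499. -51. 488.]
  side 4 (np.int64(290), np.int64(32)) [516. -29. 478.]
  side 5 (np.int64(285), np.int64(129)) [504.  -5. 275.]
  side 6 (np.int64(337), np.int64(154)) [619.   5. 194.]
  side 4 (np.int64(340), np.int64(154)) [626.   6. 193.]
  side 2451 (np.int64(316), np.int64(226)) [568. -19.  12.]
  side 21 (np.int64(391), np.int64(232)) [732. -86.  22.]
  side 12 (np.int64(399), np.int64(232)) [752. -87.  19.]
  top 26 (np.int64(320), np.int64(129)) [748. -85.  17.]
  top 25 (np.int64(317), np.int64(136)) [730. -78.  17.]
  top 8 (np.int64(316), np.int64(168)) [647. -78.   9.]
  top 126 (np.int64(307), np.int64(208)) [542. -57.   9.]
```

Both beads are in the bowl, at about (731,-82) and (750,-86), z ≈ 18. Now I level the pan by catching its bottom edge on the inside of the back wall while moving back.

Call:
{"fn": "apply_moves", "kwargs": {
  "commands": [
    [[0,0,10],0,-0.9],
    [[0,0,20],0,-0.9],
    [[7,-1,21],0,-0.9],
    [[14,-2,21],0,-0.9],
    [[14,-2,14],0,-0.9],
    [[10,-2,10],0,-0.9],
    [[5,-1,8],0,-0.9],
    [[0,0,8],0,-0.9],
    [[-5,1,8],0,-0.9],
    [[-10,2,8],0,-0.9]
  ]
}}

```text
t: 22.85
tcp_pos: [495.0, 12.9, 254.0]
tool_rot: [0.0, 0.084, 0.996, -0.0]
contact_force: [-0.7, -0.1, -2.7]
grip_width: 11.4
gripper_force: 30.7
```

Call:
{"fn": "apply_moves", "kwargs": {
  "commands": [
    [[-6,1,1],0,-0.9],
    [[-12,2,2],0,-0.9],
    [[-18,3,2],0,-0.9],
    [[-24,4,2],0,-0.9],
    [[-30,5,2],0,-0.9],
    [[-36,6,1],0,-0.9],
    [[-42,7,0],0,-0.9],
    [[-48,8,-1],0,-0.9],
    [[-54,9,-2],0,-0.9],
    [[-60,10,-4],0,-0.9]
  ]
}}

```text
t: 23.85
tcp_pos: [435.0, 22.8, 249.7]
tool_rot: [0.0, 0.084, 0.996, -0.0]
contact_force: [-0.4, -0.2, -2.6]
grip_width: 11.6
gripper_force: 30.7
```

```bash
python3 tilt.py
```

```text
P [-69.    0.2] tcpz 249.7 1436
[[-156, 252, 295], [-148, 241, 303], [-140, 234, 304], [-132, 223, 296], [-124, 216, 287], [-116, 209, 279], [-108, 197, 276], [-100, 194, 269], [-92, 201, 261], [-84, 209, 242], [-76, 204, 309], [-68, 207, 309], [-60, 286, 308]]
```

Call:
{"fn": "apply_moves", "kwargs": {
  "commands": [
    [[0,0,16],0,-0.9],
    [[20,-3,16],0,-0.9],
    [[45,-8,16],0,-0.9],
    [[70,-12,16],0,-0.9],
    [[92,-16,16],0,-0.9],
    [[94,-16,16],0,-0.9],
    [[94,-16,6],0,-0.9],
    [[94,-16,-4],0,-0.9],
    [[94,-16,-10],0,-0.9],
    [[94,-16,-10],0,-0.9]
  ]
}}

```text
t: 24.9
tcp_pos: [528.6, 6.9, 238.7]
tool_rot: [-0.001, 0.084, 0.996, 0.0]
contact_force: [0.5, 0.3, -2.1]
grip_width: 11.1
gripper_force: 30.8
```

Call:
{"fn": "apply_moves", "kwargs": {
  "commands": [
    [[-6,1,0],0,-0.9],
    [[-12,2,3],0,-0.9],
    [[-18,3,5],0,-0.9],
    [[-24,4,7],0,-0.9],
    [[-31,5,8],0,-0.9],
    [[-38,6,9],0,-0.9],
    [[-45,7,10],0,-0.9],
    [[-52,8,10],0,-0.9],
    [[-60,10,10],0,-0.9],
    [[-68,11,9],0,-0.9]
  ]
}}

```text
t: 25.9
tcp_pos: [460.8, 17.9, 248.7]
tool_rot: [0.0, 0.084, 0.996, -0.0]
contact_force: [-0.6, 0.4, -2.3]
grip_width: 11.9
gripper_force: 30.7
```

```bash
python3 tilt.py
```

```text
P [-42.8  -0.3] tcpz 248.7 1437
[[-148, 268, 276], [-140, 260, 283], [-132, 249, 294], [-124, 243, 301], [-116, 233, 302], [-108, 225, 296], [-100, 216, 287], [-92, 206, 279], [-84, 200, 277], [-76, 195, 272], [-68, 196, 264], [-60, 202, 246], [-52, 208, 308], [-44, 205, 308], [-36, 170, 308]]
```

Only a little levelling that way. I set the pan on the open bench at about (420,-110), let the edge drag it back, and release.

Call:
{"fn": "apply_moves", "kwargs": {
  "commands": [
    [[-20,0,15],0,-0.9],
    [[-50,-10,20],0,-0.9],
    [[-60,-40,20],0,-0.9],
    [[-55,-75,10],0,-0.9],
    [[-45,-105,-10],0,-0.9],
    [[-41,-128,-45],0,-0.9],
    [[-41,-128,-85],0,-0.9],
    [[-41,-128,-125],0,-0.9],
    [[-41,-128,-160],0,-0.9],
    [[-41,-128,-175],0,-0.9]
  ]
}}

```text
t: 26.95
tcp_pos: [418.9, -109.5, 70.9]
tool_rot: [-0.002, 0.084, 0.996, 0.001]
contact_force: [0.7, 0.1, -2.4]
grip_width: 11.3
gripper_force: 30.7
```

Call:
{"fn": "apply_moves", "kwargs": {
  "commands": [
    [[0,0,-5],0,-0.9],
    [[0,0,-10],0,-0.9],
    [[0,0,-14],0,-0.9],
    [[-3,0,-18],0,-0.9],
    [[-8,1,-20],0,-0.9],
    [[-14,2,-21],0,-0.9],
    [[-20,3,-21],0,-0.9],
    [[-26,4,-21],0,-0.9],
    [[-32,5,-21],0,-0.9],
    [[-32,5,-21],0,-0.9]
  ]
}}

```text
t: 27.95
tcp_pos: [391.0, -106.6, 55.5]
tool_rot: [0.004, 0.084, 0.996, -0.002]
contact_force: [3.2, 3.4, 20.8]
grip_width: 11.4
gripper_force: 35.6
```

```bash
cat > tb.py <<'E'
from h import *
o=get_obs();t=o['tcp_pos'];I,D=snapshot('side');W=cloud('side',D).reshape(-1,3)
yaw=np.radians(-9.7);R=np.array([[np.cos(yaw),-np.sin(yaw)],[np.sin(yaw),np.cos(yaw)]])
W[:,:2]=(W[:,:2]-t[:2])@R
q=W[(W[:,1]<-15)&(W[:,1]>-33)&(W[:,2]>4)&(W[:,2]<150)&(abs(W[:,0])<120)]
for x in range(-120,100,8):
    s=q[(q[:,0]>=x)&(q[:,0]<x+8)]
    if len(s)>3: print((x+4,round(s[:,2].min()),round(s[:,2].max())),end=' ')
print(np.round(t,1))
E
python3 tb.py
```

```text
(-92, 54, 71) (-84, 49, 83) (-76, 41, 96) (-68, 37, 97) (-60, 4, 91) (-52, 26, 85) (-44, 19, 79) (-36, 15, 78) (-28, 11, 76) (-20, 5, 70) (-12, 6, 65) (-4, 7, 117) (4, 9, 117) (12, 19, 149) (20, 16, 41) [ 391.  -106.6   55.5]
```

Tilt is down to about 34°, so the drag works. I continue.

Call:
{"fn": "apply_moves", "kwargs": {
  "commands": [
    [[-5,1,1],0,-0.9],
    [[-10,2,1],0,-0.9],
    [[-15,3,1],0,-0.9],
    [[-20,3,0],0,-0.9],
    [[-25,4,0],0,-0.9],
    [[-30,5,-2],0,-0.9],
    [[-35,6,-4],0,-0.9],
    [[-40,7,-6],0,-0.9],
    [[-45,8,-8],0,-0.9],
    [[-45,8,-8],0,-0.9]
  ]
}}

```text
t: 29.0
tcp_pos: [343.5, -97.9, 45.5]
tool_rot: [0.001, 0.084, 0.996, -0.001]
contact_force: [-3.7, -2.0, 10.8]
grip_width: 11.3
gripper_force: 34.9
```

```bash
python3 tb.py
```

```text
(-60, 13, 58) (-52, 10, 57) (-44, 10, 56) (-36, 8, 57) (-28, 9, 56) (-20, 8, 149) (-12, 4, 149) (-4, 5, 105) (4, 4, 146) (12, 7, 149) (20, 5, 148) (28, 4, 48) (36, 5, 46) (44, 5, 46) (52, 23, 28) (60, 27, 31) [343.5 -97.9  45.5]
```

Nearly flat (about 6°). I press 2 mm lower, release, and lift clear.

Call:
{"fn": "apply_moves", "kwargs": {
  "commands": [
    [[0,0,-1],0,-0.9],
    [[0,0,-2],0,-0.9],
    [[0,0,-2],0,-0.6],
    [[0,0,-2],0,-0.2],
    [[0,0,-2],0,0],
    [[0,0,0],0,0],
    [[0,0,0],0,0],
    [[0,0,10],0,0],
    [[0,0,40],0,0],
    [[0,0,80],0,0]
  ]
}}

```text
t: 30.05
tcp_pos: [342.5, -96.7, 124.8]
tool_rot: [-0.002, 0.084, 0.996, 0.001]
contact_force: [0.6, -0.7, 1.1]
grip_width: 42.9
gripper_force: 0.0
```

Call:
{"fn": "apply_moves", "kwargs": {
  "commands": [
    [[0,0,40],0,0],
    [[0,0,80],0,0],
    [[0,0,110],0,0],
    [[0,0,110],0,0],
    [[0,0,110],0,0],
    [[0,0,110],0,0],
    [[0,0,110],0,0],
    [[0,0,110],0,0],
    [[0,0,110],0,0],
    [[0,0,110],0,0]
  ]
}}

```text
t: 31.05
tcp_pos: [343.4, -97.2, 234.5]
tool_rot: [-0.0, 0.084, 0.996, 0.0]
contact_force: [0.0, -0.2, 1.0]
grip_width: 43.0
gripper_force: 0.0
```

```bash
python3 tb.py; python3 beads.py | awk '/\[/' | grep -v '5[0-9][0-9]\.\]\|4[0-9][0-9]\.\]'
```

```text
(-68, 6, 46) (-60, 4, 46) (-52, 4, 45) (-44, 5, 46) (-36, 5, 46) (-28, 4, 50) (-20, 4, 53) (-12, 4, 52) (-4, 5, 52) (4, 5, 53) (12, 4, 47) (20, 5, 46) (28, 4, 46) (36, 4, 47) (44, 5, 46) (52, 26, 31) [343.4 -97.2 234.5]
  side 5 (np.int64(337), np.int64(154)) [617.   2. 196.]
  side 8 (np.int64(335), np.int64(159)) [614.   3. 183.]
  side 5 (np.int64(334), np.int64(164)) [612.   1. 171.]
  side 4 (np.int64(332), np.int64(168)) [608.   3. 160.]
  side 2505 (np.int64(315), np.int64(226)) [565. -18.  11.]
  side 21 (np.int64(391), np.int64(232)) [733. -83.  18.]
  side 11 (np.int64(399), np.int64(232)) [750. -90.  22.]
  top 25 (np.int64(320), np.int64(129)) [748. -85.  19.]
  top 26 (np.int64(317), np.int64(136)) [729. -78.  19.]
  top 117 (np.int64(308), np.int64(205)) [550. -60.  11.]
```

```bash
python3 -c "
from station import *
print(sign_off())"
```

```text
the job is handed in; nothing more can be done
None
```

The job is handed in, and no verdict came back. By my last camera measurements, the flap is fully over and shuts the tin branch, both beads are in the round bowl, and the empty pan stands flat on the bench, released, with the arm clear.

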